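# Put the toiletries back into their matching trays

### The arm

A 7-joint arm with a two-finger parallel gripper is mounted at the origin on the work surface. World frame = base frame: x ahead of the robot, y to its left, z up, the work surface at z = 0. Lengths are in m, angles in rad, forces in N, time in s.
With the tool pointing down it reaches from about 0.35 to 0.9 m from the base axis. Payload 19.9 kg.
Tool frame: the origin (TCP) lies at the very end of the fingers, on their centre line; the grasp point (between the pads) lies 19 mm behind it; z points along the fingers, y is the line along which they close (so a half turn about z gives the same grasp; the last joint's range is limited). The gripper opens to 94 mm and grips with 3 to 60 N. Pads are 16 mm wide; open, the fingers measure 119 mm over their backs; the gripper's body (75 mm by 177 mm) begins 78 mm behind the grasp point.
Start: joints at [-1.349, 0.417, -0.01, 1.614, 0.005, 1.111, -0.053], TCP at [0.162, 0.604, 0.205] pointing down, gripper open.
Joint ranges: [-2.81, 2.81], [-0.39, 2.02], [-1.27, 1.25], [0.06, 2.57], [-1.19, 4.33], [0.19, 2], [-2.82, 2.82]. Speed limits (rad/s): [1.89, 1.89, 2.39, 2.39, 3.01, 3.01, 3.01].

### API

Orientations are given as [roll, pitch, yaw] about the fixed x, y, z axes, in that order (R = Rz(yaw) Ry(pitch) Rx(roll)).
In Python, from cell import get_obs, camera, camera_model, sign_off, find_in gives the robot as it stands.
- The arm moves only by the tool send_rows, never from a script. Its argument "targets" is one flat list of numbers, 7 for each row, row after row: the shift along the tool's x, y, z in m, then the turn, a rotation vector about the tool's x, y, z in rad, then the opening, from 0 (shut) to 1 (fully open). A call has 1 to 5 rows; each row shifts and turns the commanded pose from where the row before left it, along the tool's axes as they then stand; what a row does not reach is not made up. A row lasts 1/8 s, in which the tool goes at most 62.5 mm and 10.7 degrees, less where a joint would pass 70% of its speed; a pose out of reach is approached as far as the arm can. A call is refused whole if a number of a shift passes 0.0625 or a number of a turn 0.188, either way. A call with a gripper value outside its range is refused whole. The fingers move at their own pace and stop on an object; "grip_force" is the grip in N (left out, the last holds). Time passes only in rows, so rows that do not move let the fingers close. It gives the time, the measured TCP pose, the force, the opening and the grip force at its end, in the units of the state.
- get_obs(): the state, without advancing time (a new reading comes with each control period).
- camera(name): name is "scene" or "top" or "wrist"; returns the picture (420x560x3 uint8, red, green, blue); there is no depth.
- camera_model(name): a dict with "vertical_fov" (degrees; the focal length in pixels is half the picture's height over the tangent of half this angle, whatever the lens; pixels are square), "cx", "cy" (the principal point, pixels), "view" (4x4, takes a point from world to camera coordinates). Camera axes: x right, y down, z forward; pixel columns grow to the right and rows downward; lengths in m; the calibration is good to about 2 mm. A picture is of the moment at which its call begins: read the wrist's pose just before it. camera_model takes no time and is no camera call; for the wrist camera it gives the pose at the moment of the call.
- sign_off(): hands the job in; it is judged then, once.
Trained networks look in the newest picture that a camera, given by its name, has taken for a name from the list of things; names that differ only in an ending like _2 or _b are one class to them, and where a whole thing is asked for, a point or a joint stands for the part that bears it (a point fixed in the world has none). Each returns a list of dicts, best first, with "p" (0 to 1); they miss things now and then, are a little off and sometimes report something else, mostly with a low value. They report only what shows in the picture. A call takes as long as a camera call. They do not tell look-alikes from the thing itself.
- find_in(camera, name): "pixel" ([column, row] in pixels, amid what is visible of it).
The state is a dict: "t": time; "qpos": joint angles; "dq": joint speeds; "joint_efforts": joint torques, N m; "tcp_pos": TCP position; "tcp_rot": TCP orientation; "contact_force": force on the tool from outside, world axes, zero at the start; "wrist_torque": the same for the moment, N m; "gripper_width": finger opening in m; "gripper_force": force on a finger pad.
Only numpy, scipy, OpenCV 4.12 (cv2) and the standard library are available. Lean on these libraries where they do the work, as an engineer would, in place of code of your own. Each camera call takes 0.05 s, during which the arm holds its last target. There are 200 camera calls.

### The job

Tidy the wardrobe shelf: put the hairbrush, the nail clipper, the hair tie case and the lip-balm tin each into the tray or dish made to its outline, lying flat on the felt inside the lip with the same side up as now. Set them down gently rather than dropping them, and leave the cream jar and the brown bottle standing where they are.

Things in the scene. Friction and masses are not known exactly. Their poses are not given: they have to be found in the camera images.
- brush: Black plastic hairbrush lying on its back, bristles up: 165 long (its x), head 42 wide and 16 thick on the half towards +x (x from -7 to +82), handle 20 wide and 15 thick towards -x; bristle field 30 wide on top of the head, up to 26 high. 80 g, balance point 17 mm from the origin towards the head. Origin: centre of the underside at mid-length; z up.
- clipper: Steel nail clipper lying flat: 80 long (its x), 16 wide (its y), jaws' bars 10 thick with the thumb lever folded on top, about 18 high in all. 60 g. Origin: centre of the underside; z up.
- tie_case: Pink hard-silicone hair tie case, a round closed box standing upright: diameter 56, height 26. 50 g. Origin: centre of the underside; z up.
- balm_tin: Small round brass-coloured metal lip-balm tin standing upright: diameter 36, height 20. 30 g. Origin: centre of the underside; z up.
- brush_tray: Long rectangular clear acrylic tray with grey felt floor, fixed: inside 181 (its x) by 58 (its y); floor 3 above the shelf, lip 3 thick, its top 6 above the shelf. Outline for the hairbrush, either way round. Origin: centre of its underside, on the shelf.
- clipper_tray: Short narrow rectangular clear acrylic tray with grey felt floor, fixed: inside 96 (its x) by 32 (its y); floor 3 above the shelf, lip 3 thick, its top 6 above the shelf. Outline for the nail clipper, either way round. Origin: centre of its underside, on the shelf.
- case_dish: Larger round clear acrylic dish with grey felt floor, fixed: inside diameter 72; floor 3 above the shelf, lip 3 thick, its top 6 above the shelf. Outline for the hair tie case. Origin: centre of its underside, on the shelf.
- tin_dish: Smaller round clear acrylic dish with grey felt floor, fixed: inside diameter 52; floor 3 above the shelf, lip 3 thick, its top 6 above the shelf. Outline for the lip-balm tin. Origin: centre of its underside, on the shelf.
- jar: Bystander, not to be disturbed: squat pale cream jar with a grey lid, standing on the shelf to the left of the things and trays, diameter 60, height 55. Origin: centre of the underside.
- flask: Bystander, not to be disturbed: brown glass bottle standing on the shelf to the right of the things and trays, diameter 48, height 120. Origin: centre of the underside.
Not all that is in view belongs to the job. Leave any blue look-alike of the clipper_tray alone.

How it is judged:
By the outcome, as a careful person would: the job done as asked, in the order asked, and still so for the second after the job is handed in, with the robot touching nothing.
It also fails if it takes over 93 s, if anything falls off the work surface, if the arm or the gripper's body presses on something with over 40 N, if the wrist force passes 120 N, or if a joint passes its speed limit or range.

## Working session

There is one attempt and no reset: what is moved stays moved. The work goes in short steps, Python scripts to look and compute and a tool call to move; the robot and the scene stay as the last step left them, time stands still between calls to the robot, and variables do not carry over. Pictures are saved under pics/ and viewed, at most 14 in all, crops included, and the job is handed in when it is done.

Besides the shell and the picture viewer there is one more tool, called after "Call:" as name(argument=value, ...), one argument or row to a line, values as JSON. send_rows: Moves the arm, as the interface text tells. Its arguments: {"type":"object","properties":{"targets":{"type":"array","items":{"type":"number"}},"grip_force":{"type":"number"}},"required":["targets"]}

```bash
mkdir -p pics; ls; python3 - <<'E'
from cell import *
import cv2
o=get_obs(); print(o)
for n in("scene","top"):
    cv2.imwrite(f"pics/{n}0.png",camera(n)[:,:,::-1]); m=camera_model(n); print(n,m)
    for k in "brush clipper tie_case balm_tin brush_tray clipper_tray case_dish tin_dish jar flask".split():
        print(k,[(d["pixel"],round(d["p"],2)) for d in find_in(n,k)][:3])
E
```

```text
pics
{'t': 0.0, 'qpos': array([-1.34947758,  0.41798057, -0.01031324,  1.61414273,  0.00467581,
        1.11065559, -0.0529553 ]), 'dq': array([ 0.00085901,  0.00062369,  0.00104617, -0.00036729,  0.00117482,
       -0.0004081 , -0.00175806]), 'joint_efforts': array([ 7.17128842e-04, -8.51257968e+01,  6.39010370e-01, -4.25995016e+01,
       -4.87966742e-02,  1.87853153e-02,  8.63611194e-05]), 'tcp_pos': array([0.16228456, 0.60320125, 0.20483431]), 'tcp_rot': array([-3.14043217e+00,  6.23268616e-05,  2.87882537e+00]), 'contact_force': array([-0.07345994,  0.00056766,  0.53787761]), 'wrist_torque': array([-0.01438012,  0.00862308,  0.00608811]), 'gripper_force': 0.0, 'gripper_width': 0.09401961463769899}
scene {'vertical_fov': 46.082877205865536, 'cx': 276.370993404997, 'cy': 221.3028867880995, 'view': array([[-0.02649106,  0.99963698, -0.00491224,  0.00746616],
       [ 0.53925969,  0.01015275, -0.84207833, -0.29036323],
       [-0.84172276, -0.02495652, -0.53933289,  2.11465917],
       [ 0.        ,  0.        ,  0.        ,  1.        ]])}
brush [([304.8, 206.3], 0.53)]
clipper []

[... 367 characters left out ...]
.22018220747435, 'cy': 215.76998851451765, 'view': array([[ 0.00743496, -0.99997118, -0.00153748, -0.01472949],
       [-0.98568907, -0.00706981, -0.16842529,  0.58185897],
       [ 0.16840956,  0.00276771, -0.98571322,  1.23490418],
       [ 0.        ,  0.        ,  0.        ,  1.        ]])}
brush [([234.9, 270.3], 0.59)]
clipper [([470.8, 228.8], 0.67), ([395.5, 270.8], 0.66)]
tie_case [([322.6, 273.6], 0.9)]
balm_tin [([162.3, 258.6], 0.62)]
brush_tray [([168.1, 208.5], 0.61)]
clipper_tray [([316.8, 165.5], 0.8), ([318.2, 205.6], 0.78)]
case_dish [([243.1, 207.8], 0.84)]
tin_dish [([384.0, 203.4], 0.61)]
jar [([97.9, 235.5], 0.92), ([319.4, 270.9], 0.22)]
flask [([468.6, 228.9], 0.58)]
```

```bash
python3 - <<'E'
import cv2
i=cv2.imread("pics/top0.png"); cv2.imwrite("pics/topc.png",cv2.resize(i[120:320,70:500],(800,372),interpolation=cv2.INTER_CUBIC))
E
```

```text
(no output)
```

View pics/topc.png

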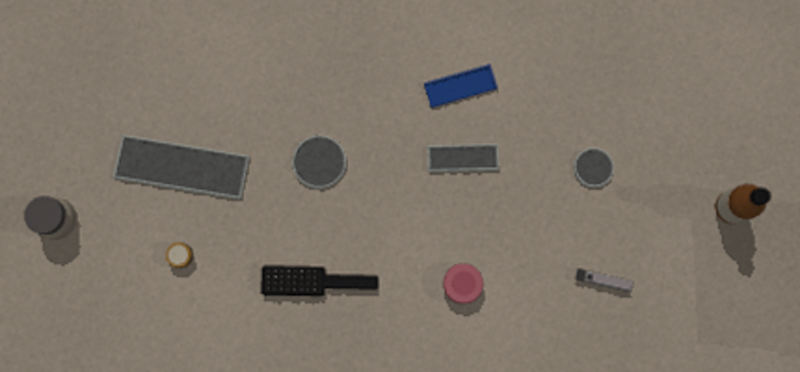

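View pics/scene0.png

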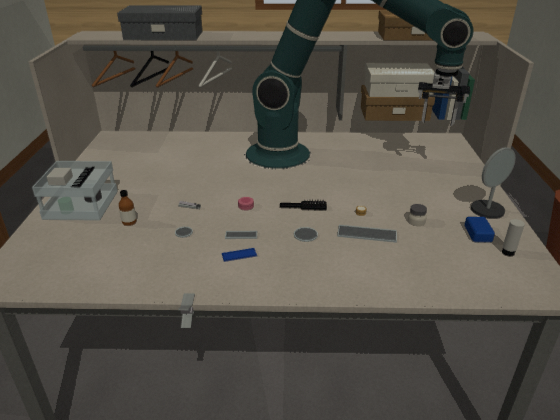

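```bash
cat > h.py <<'E'
import numpy as np, cv2
from cell import *
def ray(m,px,z):
    V=np.array(m["view"]);R=V[:3,:3];c=-R.T@V[:3,3]
    f=210/np.tan(np.radians(m["vertical_fov"]/2))
    d=R.T@np.array([(px[0]-m["cx"])/f,(px[1]-m["cy"])/f,1]);return c+d*(z-c[2])/d[2]
def proj(m,p):
    V=np.array(m["view"]);q=V[:3,:3]@p+V[:3,3];f=210/np.tan(np.radians(m["vertical_fov"]/2))
    return np.array([m["cx"]+f*q[0]/q[2],m["cy"]+f*q[1]/q[2]])
E
python3 - <<'E'
from h import *
I=cv2.imread("pics/top0.png").astype(float);m=camera_model("top");m2=camera_model("scene")
B,G,R=I[...,0],I[...,1],I[...,2];L=I.mean(2)
bg=np.median(I[150:300,100:450].reshape(-1,3),0);print("bg",bg)
T={"brush":((234.9,270.3),.008),"clipper":((395.5,270.8),.008),"tie_case":((318.8,272),.013),"balm_tin":((166.5,257),.01),
"brush_tray":((168,209),.003),"clipper_tray":((318,205),.003),"case_dish":((243,208),.003),"tin_dish":((389,210),.003)}
sat=I.max(2)-I.min(2);sb=bg.max()-bg.min();print(sb)
out=np.zeros(L.shape,np.uint8)
for k,(p,z) in T.items():
    if "tray" in k or "dish" in k: M=(R-B<sb*.55)
    elif k=="brush": M=L<45
    elif k=="clipper": M=(R-B<sb*.5)
    elif k=="tie_case": M=R-G>30
    else: M=(R-B>sb+14)|(L>L[p[1].__int__(),0]*0+bg.mean()+25)
    M=M.astype(np.uint8);x,y=int(p[0]),int(p[1]);W=np.zeros_like(M);r=50 if 'brush' in k else 28;W[y-r:y+r,x-r-10:x+r+10]=1;M*=W
    M=cv2.morphologyEx(M,cv2.MORPH_CLOSE,np.ones((3,3)))
    n,lab,st,ce=cv2.connectedComponentsWithStats(M)
    j=max(range(1,n),key=lambda j:st[j,4]/(20+np.hypot(*(ce[j]-p))**2))
    c=max(cv2.findContours((lab==j).astype(np.uint8),0,1)[0],key=cv2.contourArea)
    cv2.drawContours(out,[c],-1,255,-1)
    w=np.array([ray(m,q,z)[:2] for q in c[:,0]])
    r=cv2.minAreaRect((w*1000).astype(np.float32));bp=np.array(cv2.boxPoints(r));e=[bp[1]-bp[0],bp[2]-bp[1]];e=max(e,key=np.linalg.norm)
    print(k,"rect c",np.round(r[0],1),"size",np.round(r[1],1),"long ang",round(np.degrees(np.arctan2(e[1],e[0]))%180,1),"centroid",np.round(ray(m,ce[j],z)*1000,1), st[j,4])
J=I.copy().astype(np.uint8)
cs=cv2.findContours(out,0,1)[0]
J=cv2.resize(J[120:320,70:500],None,fx=1.86,fy=1.86)
for c in cs: cv2.polylines(J,[((c-[70,120]+.5)*1.86).astype(int)],True,(0,255,0),1)
cv2.imwrite("pics/seg.png",J)
for n,p in(("jar",(97.9,230)),("flask",(468.6,232))): print(n,ray(m,p,.03))
E
```

```text
bg [108. 122. 132.]
24.0
brush rect c [443.  100.5] size [ 39.1 160.1] long ang 90.4 centroid [441.7 115.    8. ] 714
clipper rect c [ 445.4 -299.2] size [79.3 16.7] long ang 77.1 centroid [ 445.8 -298.8    8. ] 190
tie_case rect c [ 440.3 -100.8] size [51.8 54.8] long ang 90.4 centroid [ 440.2 -100.9   13. ] 364
balm_tin rect c [478.  300.5] size [34.1 32.8] long ang 46.6 centroid [476.9 300.2  10. ] 114
brush_tray rect c [604.6 304.4] size [189.4  67.3] long ang 80.8 centroid [604.4 304.    3. ] 1747
clipper_tray rect c [ 619.9 -103.4] size [ 43.7 101.9] long ang 90.4 centroid [ 620.4 -102.7    3. ] 584
case_dish rect c [613.1 105.9] size [76.6 75.2] long ang 1.0 centroid [613.  105.5   3. ] 672
tin_dish rect c [ 607.7 -290.4] size [58.3 57.4] long ang 22.3 centroid [ 607.7 -290.3    3. ] 381
jar [0.5441048  0.47540512 0.03      ]
flask [ 0.54582067 -0.4909068   0.03      ]
```

View pics/seg.png

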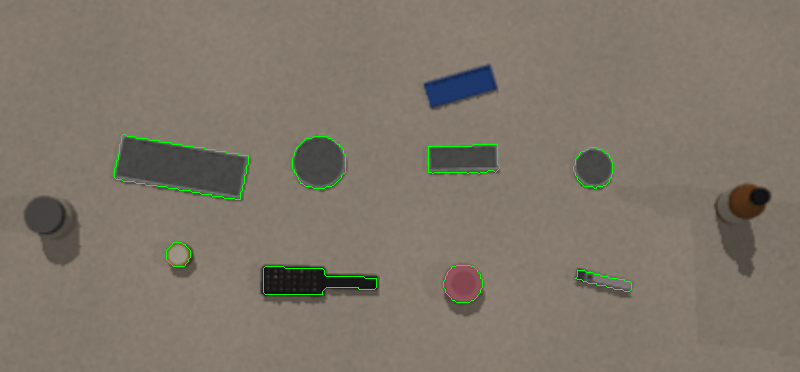

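The segmented sizes agree with the given ones: the brush is at about (443,100), with its head towards +y. First I turn the tool to yaw of about 90°.

Call:
send_rows(
  targets=[0,0,0,0,0,0.186,1,0,0,0,0,0,0.186,1,0,0,0,0,0,0.186,1,0,0,0,0,0,0.186,1,0,0,0,0,0,0.186,1],
  grip_force=15,
)

```text
t: 1.72
tcp_pos: [0.1623, 0.6035, 0.2054]
tcp_rot: [-3.142, 0.0, 1.943]
contact_force: [0.3, 0.3, 0.4]
gripper_width: 0.0942
gripper_force: 0.0
```

Call:
send_rows(
  targets=[0,0,0,0,0,0.186,1,0,0,0,0,0,0.186,1,0,0,0,0,0,0,1],
)

```text
t: 2.1
tcp_pos: [0.1622, 0.6035, 0.2054]
tcp_rot: [3.141, 0.0, 1.578]
contact_force: [1.2, -0.2, 0.0]
gripper_width: 0.0935
gripper_force: 0.0
```

Call:
send_rows(
  targets=[-0.0488,0.0278,0,0,0,0,1,-0.0488,0.0278,0,0,0,0,1,-0.0488,0.0278,0,0,0,0,1,-0.0488,0.0278,0,0,0,0,1,-0.0488,0.0278,0,0,0,0,1],
)

```text
t: 2.72
tcp_pos: [0.3035, 0.3588, 0.2057]
tcp_rot: [3.141, -0.0, 1.583]
contact_force: [2.1, 0.2, 0.4]
gripper_width: 0.094
gripper_force: 0.0
```

Call:
send_rows(
  targets=[-0.0488,0.0278,0,0,0,0,1,-0.0488,0.0278,0,0,0,0,1,-0.0488,0.0278,0,0,0,0,1,-0.0488,0.0278,0,0,0,0,1,-0.0488,0.0278,0,0,0,0,1],
)

```text
t: 3.35
tcp_pos: [0.444, 0.1156, 0.2058]
tcp_rot: [3.141, -0.0, 1.583]
contact_force: [0.4, 0.7, 0.2]
gripper_width: 0.0941
gripper_force: 0.0
```

Call:
send_rows(
  targets=[0,0,0.04,0,0,0,1,0,0,0.04,0,0,0,1,0,0,0,0,0,0,1],
)

```text
t: 3.72
tcp_pos: [0.442, 0.1164, 0.124]
tcp_rot: [-3.138, 0.003, 1.58]
contact_force: [0.1, -0.0, 1.6]
gripper_width: 0.0937
gripper_force: 0.0
```

```bash
python3 - <<'E'
from h import *
o=get_obs();m=camera_model("wrist");I=camera("wrist")[:,:,::-1].copy()
print(o["tcp_pos"],o["tcp_rot"],find_in("wrist","brush"))
for p in [(.443,.018,.015),(.443,.183,.016),(.443,.1175,.016),(.464,.1175,.016),(.422,.1175,.016)]: cv2.circle(I,tuple(int(v) for v in proj(m,np.array(p))),3,(0,255,0),-1)
cv2.imwrite("pics/w1.png",I)
E
```

```text
[0.44199308 0.11642472 0.12396256] [-3.13800018e+00  2.52531475e-03  1.58044279e+00] [{'pixel': [279.9, 196.3], 'p': 0.86}]
```

View pics/w1.png

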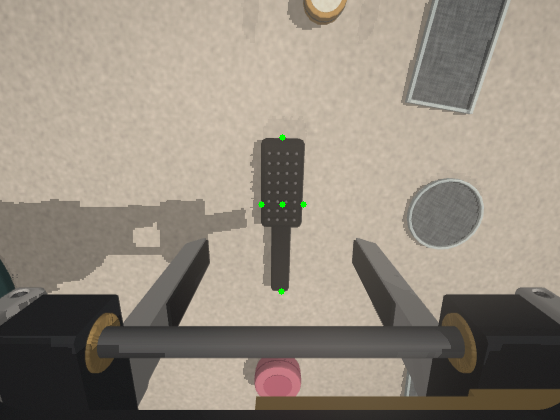

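The projected model dots fall on the brush's ends and head sides (rows 137 to 291), so the calibration and pose agree. Next I descend.

Call:
send_rows(
  targets=[0,0,0.04,0,0,0,1,0,0,0.04,0,0,0,1,0,0,0.02,0,0,0,1,0,0,0.008,0,0,0,1,0,0,0.004,0,0,0,1],
)

```text
t: 4.45
tcp_pos: [0.4441, 0.1177, 0.0144]
tcp_rot: [3.14, -0.001, 1.578]
contact_force: [-0.6, 0.4, 0.3]
gripper_width: 0.094
gripper_force: 0.0
```

Call:
send_rows(
  targets=[0,0,0,0,0,0,1,0,0,0,0,0,0,1],
)

```text
t: 4.7
tcp_pos: [0.4437, 0.1174, 0.0141]
tcp_rot: [3.141, -0.001, 1.577]
contact_force: [0.0, 0.8, 0.4]
gripper_width: 0.0939
gripper_force: 0.0
```

Call:
send_rows(
  targets=[0,0,0.004,0,0,0,1,0,0,0.004,0,0,0,1,0,0,0,0,0,0,0.5,0,0,0,0,0,0,0.3,0,0,0,0,0,0,0.3],
)

```text
t: 5.32
tcp_pos: [0.4433, 0.1172, 0.0055]
tcp_rot: [3.141, 0.0, 1.577]
contact_force: [-0.1, 0.7, -0.5]
gripper_width: 0.0672
gripper_force: 0.0
```

Call:
send_rows(
  targets=[0,0,0,0,0,0,0.3,0,0,0,0,0,0,0.3,0,0,0,0,0,0,0.3,0,0,0,0,0,0,0.3],
)

```text
t: 5.82
tcp_pos: [0.4433, 0.1172, 0.0055]
tcp_rot: [3.142, 0.0, 1.577]
contact_force: [-0.2, -0.8, 0.9]
gripper_width: 0.0417
gripper_force: 15.0
```

Call:
send_rows(
  targets=[0,0,-0.01,0,0,0,0.3,0,0,-0.03,0,0,0,0.3,0,0,-0.03,0,0,0.05,0.3,0,0,-0.01,0,0,0.07,0.3,0,0,0,0,0,0.047,0.3],
)

```text
t: 6.45
tcp_pos: [0.4437, 0.1175, 0.0869]
tcp_rot: [3.14, -0.001, 1.408]
contact_force: [0.4, 0.7, -2.0]
gripper_width: 0.0419
gripper_force: 15.0
```

Call:
send_rows(
  targets=[0.03,0.017,0,0,0,0,0.3,0.045,0.0255,0,0,0,0,0.3,0.045,0.0255,0,0,0,0,0.3,0.045,0.0255,0,0,0,0,0.3,0.038,0.0217,0,0,0,0,0.3],
)

```text
t: 7.08
tcp_pos: [0.5903, 0.3007, 0.086]
tcp_rot: [3.141, 0.0, 1.41]
contact_force: [0.3, -0.4, 0.1]
gripper_width: 0.0417
gripper_force: 15.0
```

Call:
send_rows(
  targets=[0.024,0.014,0,0,0,0,0.3,0,0,0,0,0,0,0.3,0,0,0,0,0,0,0.3],
)

```text
t: 7.45
tcp_pos: [0.6069, 0.3197, 0.0857]
tcp_rot: [3.142, 0.001, 1.409]
contact_force: [0.1, 0.1, 0.2]
gripper_width: 0.0418
gripper_force: 15.0
```

```bash
python3 - <<'E'
from h import *
o=get_obs();print(o["tcp_pos"],o["tcp_rot"],o["gripper_width"]);m=camera_model("wrist");I=camera("wrist")[:,:,::-1].copy()
a=np.radians(80.8);u=np.array([np.cos(a),np.sin(a),0]);v=np.array([-u[1],u[0],0]);c=np.array([.6045,.3042,.006])
for s,t in((1,1),(1,-1),(-1,-1),(-1,1)): cv2.circle(I,tuple(int(q) for q in proj(m,c+s*u*.0905+t*v*.029)),3,(0,255,0),-1)
cv2.imwrite("pics/w2.png",I)
E
```

```text
[0.60692964 0.31974354 0.08574208] [3.14156645e+00 7.49709636e-04 1.40919322e+00] 0.04177127926072964
```

View pics/w2.png

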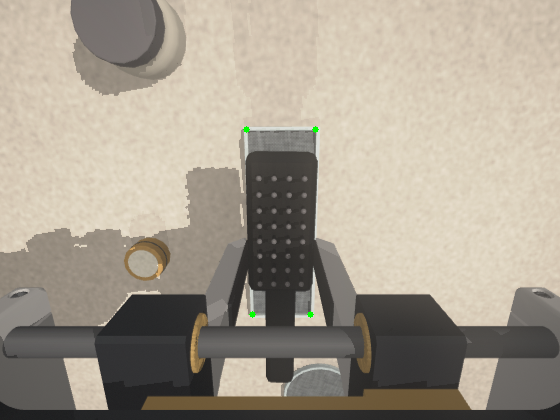

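The tray's inside corners match (for example 246,129 and 316,129), and the brush is centred above it. Lowering.

Call:
send_rows(
  targets=[0.001,0,0.025,0,0,0,0.3,0,0,0.03,0,0,0,0.3,0,0,0.012,0,0,0,0.3,0,0,0.004,0,0,0,0.3,0,0,0.002,0,0,0,0.3],
)

```text
t: 8.12
tcp_pos: [0.6078, 0.3216, 0.0133]
tcp_rot: [3.141, -0.001, 1.41]
contact_force: [-0.3, 0.1, -0.7]
gripper_width: 0.0419
gripper_force: 15.0
```

Call:
send_rows(
  targets=[0,0,0.002,0,0,0,0.3,0,0,0,0,0,0,0.3,0,0,0,0,0,0,0.3],
)

```text
t: 8.5
tcp_pos: [0.6075, 0.3216, 0.0107]
tcp_rot: [3.141, -0.0, 1.41]
contact_force: [0.5, -0.1, -0.8]
gripper_width: 0.0417
gripper_force: 15.0
```

Call:
send_rows(
  targets=[0,0,0.001,0,0,0,0.3,0,0,0.001,0,0,0,0.3,0,0,0,0,0,0,0.3],
)

```text
t: 8.88
tcp_pos: [0.6074, 0.3216, 0.0086]
tcp_rot: [3.142, -0.0, 1.41]
contact_force: [-1.3, -0.2, 2.0]
gripper_width: 0.0417
gripper_force: 15.0
```

Call:
send_rows(
  targets=[0,0,0,0,0,0,0.52,0,0,0,0,0,0,0.62,0,0,0,0,0,0,0.62,0,0,-0.01,0,0,0,0.62,0,0,-0.04,0,0,0,0.62],
)

```text
t: 9.5
tcp_pos: [0.6063, 0.321, 0.0577]
tcp_rot: [-3.139, 0.002, 1.41]
contact_force: [0.4, 0.3, 0.8]
gripper_width: 0.0584
gripper_force: 0.0
```

Call:
send_rows(
  targets=[0,0,-0.05,0,0,0,0.62,0,0,0,0,0,0.064,0.62,-0.04,-0.002,0,0,0,0,0.62,-0.06,-0.002,0,0,0,0,0.62,-0.06,-0.002,0,0,0,0,0.62],
)

```text
t: 10.12
tcp_pos: [0.5653, 0.1653, 0.1092]
tcp_rot: [3.141, -0.0, 1.346]
contact_force: [1.5, -1.5, -0.3]
gripper_width: 0.0582
gripper_force: 0.0
```

Call:
send_rows(
  targets=[-0.06,-0.002,0,0,0,0,0.62,-0.06,-0.002,0,0,0,0,0.62,-0.06,-0.002,0,0,0,0,0.62,-0.06,-0.002,0,0,0,0,0.62,-0.06,-0.002,0,0,0,0,0.62],
)

```text
t: 10.75
tcp_pos: [0.4887, -0.125, 0.1093]
tcp_rot: [3.14, -0.001, 1.346]
contact_force: [0.9, 0.1, 0.7]
gripper_width: 0.0582
gripper_force: 0.0
```

Call:
send_rows(
  targets=[-0.06,-0.002,0,0,0,0,0.62,-0.06,-0.002,0,0,0,0,0.62,-0.04,0,0,0,0,0,0.62,0,0,0,0,0,0,0.62,0,0,0,0,0,0,0.62],
)

```text
t: 11.38
tcp_pos: [0.4498, -0.2779, 0.1088]
tcp_rot: [3.141, -0.0, 1.346]
contact_force: [0.3, -0.0, 0.2]
gripper_width: 0.0581
gripper_force: 0.0
```

```bash
python3 - <<'E'
from h import *
o=get_obs();print(o["tcp_pos"],o["tcp_rot"]);m=camera_model("wrist");I=camera("wrist")[:,:,::-1].copy()
print(find_in("wrist","clipper"))
a=np.radians(77.1);u=np.array([np.cos(a),np.sin(a),0]);v=np.array([-u[1],u[0],0]);c=np.array([.4455,-.299,.01])
for s,t in((1,1),(1,-1),(-1,-1),(-1,1)): cv2.circle(I,tuple(int(q) for q in proj(m,c+s*u*.04+t*v*.008)),2,(0,255,0),-1)
cv2.imwrite("pics/w3.png",I)
J=camera("top")[:,:,::-1];cv2.imwrite("pics/t3.png",cv2.resize(J[160:270,90:280],(760,440),interpolation=cv2.INTER_CUBIC))
E
```

```text
[ 0.44978277 -0.27793309  0.10880187] [ 3.14123515e+00 -3.57541013e-04  1.34593451e+00]
[{'pixel': [282.3, 228.4], 'p': 0.75}]
```

View pics/w3.png

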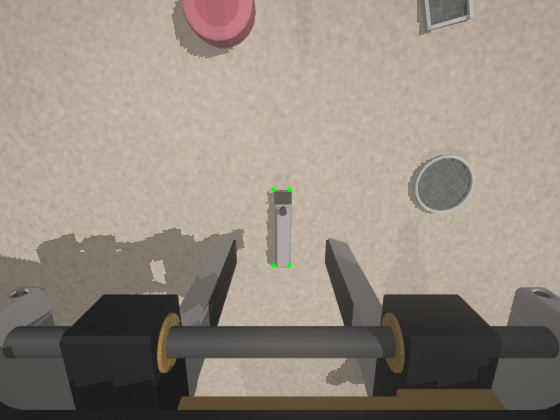

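View pics/t3.png

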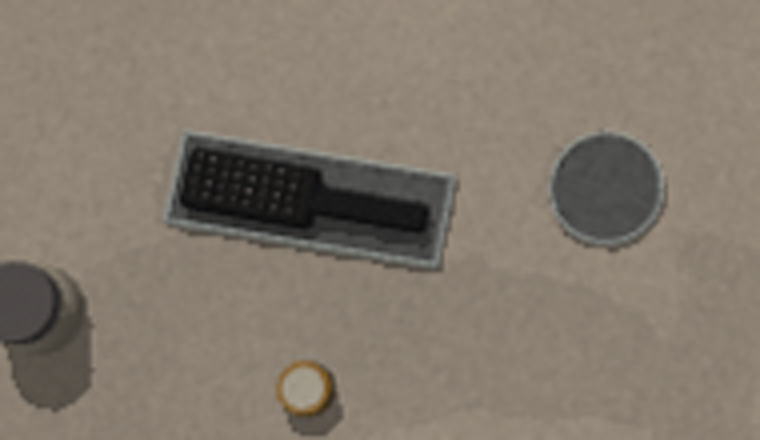

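The brush lies inside its tray lip with gaps at both ends. The clipper dots match its corners (272–290, 189–266). Moving in to grasp it.

Call:
send_rows(
  targets=[-0.0215,0,0.01,0,0,0,0.62,0,0,0.04,0,0,0,0.62,0,0,0.03,0,0,0,0.62,0,0,0.014,0,0,0,0.62,0,0,0.004,0,0,0,0.62],
)

```text
t: 12.15
tcp_pos: [0.4449, -0.299, 0.0104]
tcp_rot: [-3.141, -0.0, 1.346]
contact_force: [0.6, 0.4, 0.5]
gripper_width: 0.0582
gripper_force: 0.0
```

Call:
send_rows(
  targets=[0,0,0,0,0,0,0.62,0,0,0,0,0,0,0.62],
)

```text
t: 12.4
tcp_pos: [0.4453, -0.2995, 0.0114]
tcp_rot: [3.14, 0.0, 1.346]
contact_force: [0.8, 0.1, 0.1]
gripper_width: 0.0582
gripper_force: 0.0
```

Call:
send_rows(
  targets=[0,0,0.004,0,0,0,0.62,0,0,0.0024,0,0,0,0.62,0,0,0,0,0,0,0.3,0,0,0,0,0,0,0.1,0,0,0,0,0,0,0.05],
)

```text
t: 13.02
tcp_pos: [0.4448, -0.2994, 0.0042]
tcp_rot: [3.141, 0.0, 1.346]
contact_force: [-0.6, -0.8, 1.0]
gripper_width: 0.0318
gripper_force: 0.0
```

Call:
send_rows(
  targets=[0,0,0,0,0,0,0.05,0,0,0,0,0,0,0.05,0,0,0,0,0,0,0.05,0,0,0,0,0,0,0.05],
)

```text
t: 13.52
tcp_pos: [0.4448, -0.2994, 0.0042]
tcp_rot: [3.141, 0.0, 1.346]
contact_force: [0.4, 0.0, 0.9]
gripper_width: 0.0157
gripper_force: 15.0
```

Call:
send_rows(
  targets=[0,0,-0.01,0,0,0,0.05,0,0,-0.03,0,0,0,0.05,0,0,-0.03,0,0,0,0.05,0,0,-0.01,0,0,-0.115,0.05,0,0,0,0,0,-0.114,0.05],
)

```text
t: 14.15
tcp_pos: [0.4452, -0.2995, 0.0856]
tcp_rot: [3.14, 0.001, 1.579]
contact_force: [0.0, -0.3, -0.6]
gripper_width: 0.0159
gripper_force: 15.0
```

Call:
send_rows(
  targets=[0.02,0.018,0,0,0,0,0.05,0.04,0.035,0,0,0,0,0.05,0.04,0.035,0,0,0,0,0.05,0.04,0.035,0,0,0,0,0.05,0.035,0.033,0,0,0,0,0.05],
)

```text
t: 14.78
tcp_pos: [0.6011, -0.122, 0.0848]
tcp_rot: [3.141, 0.0, 1.575]
contact_force: [1.0, -0.2, 0.5]
gripper_width: 0.0155
gripper_force: 15.0
```

Call:
send_rows(
  targets=[0.021,0.019,0,0,0,0,0.05,0,0,0,0,0,0,0.05,0,0,0,0,0,0,0.05],
)

```text
t: 15.15
tcp_pos: [0.6184, -0.1035, 0.0844]
tcp_rot: [-3.141, 0.001, 1.574]
contact_force: [-0.1, -0.3, -0.7]
gripper_width: 0.0155
gripper_force: 15.0
```

```bash
python3 - <<'E'
from h import *
o=get_obs();print(o["tcp_pos"],o["tcp_rot"],o["gripper_width"]);m=camera_model("wrist");I=camera("wrist")[:,:,::-1].copy()
a=np.radians(90.4);u=np.array([np.cos(a),np.sin(a),0]);v=np.array([-u[1],u[0],0]);c=np.array([.620,-.103,.006])
for s,t in((1,1),(1,-1),(-1,-1),(-1,1)): cv2.circle(I,tuple(int(q) for q in proj(m,c+s*u*.048+t*v*.016)),2,(0,255,0),-1)
cv2.imwrite("pics/w4.png",I)
E
```

```text
[ 0.61842571 -0.10346053  0.08442273] [-3.14139964e+00  6.19179335e-04  1.57402060e+00] 0.015458874197631733
```

View pics/w4.png

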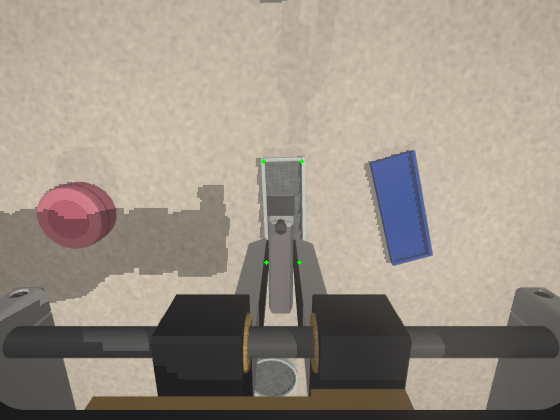

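The tray's inner edges coincide with the dots (263–301, 161). Lowering with +2 mm along the tool's y.

Call:
send_rows(
  targets=[0,0.002,0.025,0,0,0,0.05,0,0,0.03,0,0,0,0.05,0,0,0.012,0,0,0,0.05,0,0,0.004,0,0,0,0.05,0,0,0.002,0,0,0,0.05],
)

```text
t: 15.82
tcp_pos: [0.6213, -0.103, 0.0119]
tcp_rot: [3.141, 0.0, 1.574]
contact_force: [0.1, -0.4, -0.2]
gripper_width: 0.0155
gripper_force: 15.0
```

Call:
send_rows(
  targets=[0,0,0.001,0,0,0,0.05,0,0,0,0,0,0,0.05,0,0,0,0,0,0,0.05],
)

```text
t: 16.2
tcp_pos: [0.6211, -0.1026, 0.0104]
tcp_rot: [3.141, 0.0, 1.575]
contact_force: [-0.5, -0.1, 0.4]
gripper_width: 0.0162
gripper_force: 15.0
```

Call:
send_rows(
  targets=[0,0,0.001,0,0,0,0.05,0,0,0.001,0,0,0,0.05,0,0,0,0,0,0,0.05],
)

```text
t: 16.58
tcp_pos: [0.6209, -0.1026, 0.008]
tcp_rot: [-3.141, 0.0, 1.575]
contact_force: [-0.3, -0.2, 0.4]
gripper_width: 0.0158
gripper_force: 15.0
```

Call:
send_rows(
  targets=[0,0,0.0007,0,0,0,0.05,0,0,0,0,0,0,0.05],
)

```text
t: 16.82
tcp_pos: [0.621, -0.1026, 0.0074]
tcp_rot: [3.142, 0.0, 1.575]
contact_force: [0.7, -0.8, -0.0]
gripper_width: 0.0159
gripper_force: 15.0
```

Call:
send_rows(
  targets=[0,0,0.0003,0,0,0,0.05,0,0,0,0,0,0,0.25,0,0,0,0,0,0,0.35,0,0,-0.01,0,0,0,0.35,0,0,-0.04,0,0,0,0.35],
)

```text
t: 17.45
tcp_pos: [0.6198, -0.1025, 0.0566]
tcp_rot: [-3.138, 0.0, 1.575]
contact_force: [0.2, 0.0, 0.5]
gripper_width: 0.0327
gripper_force: 0.0
```

Call:
send_rows(
  targets=[0,0,-0.03,0,0,0,0.85,0.001,-0.05,0,0,0,0,0.85,0.001,-0.06,0,0,0,0,0.85,0,-0.05,0,0,0,0,0.85,0,-0.02,0,0,0,0,0.85],
)

```text
t: 18.08
tcp_pos: [0.4387, -0.1012, 0.0876]
tcp_rot: [3.141, -0.001, 1.574]
contact_force: [0.1, 0.3, 0.4]
gripper_width: 0.0783
gripper_force: 0.0
```

Call:
send_rows(
  targets=[0,0,0,0,0,0,0.85,0,0,0,0,0,0,0.85],
)

```text
t: 18.32
tcp_pos: [0.4422, -0.1013, 0.0876]
tcp_rot: [3.14, 0.0, 1.575]
contact_force: [0.4, -0.6, 0.4]
gripper_width: 0.0803
gripper_force: 0.0
```

```bash
python3 - <<'E'
from h import *
o=get_obs();print(o["tcp_pos"],o["tcp_rot"]);m=camera_model("top")
J=camera("top")[:,:,::-1].copy();print(find_in("top","clipper"),find_in("top","tie_case"))
cv2.imwrite("pics/t5.png",cv2.resize(J[150:300,270:450],(720,600),interpolation=cv2.INTER_CUBIC))
E
```

```text
[ 0.44219296 -0.10131916  0.08756923] [3.14034823e+00 2.05704071e-04 1.57515543e+00]
[{'pixel': [317.6, 203.6], 'p': 0.51}] []
```

View pics/t5.png

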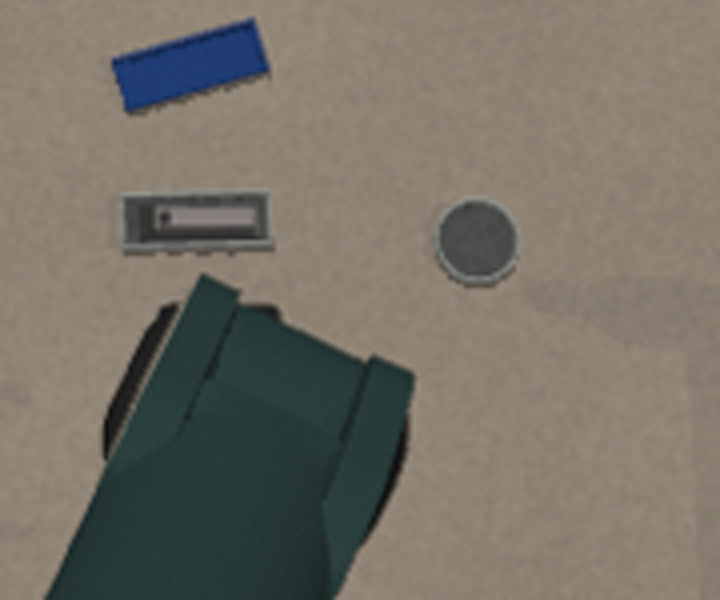

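The clipper is well inside its tray (lever at 165–258, row 217). Next is the tie case.

Call:
send_rows(
  targets=[0,-0.002,0.02,0,0,0,0.85,0,0,0.03,0,0,0,0.85,0,0,0.02,0,0,0,0.85,0,0,0.007,0,0,0,0.85,0,0,0,0,0,0,0.85],
)

```text
t: 19.1
tcp_pos: [0.439, -0.1016, 0.0101]
tcp_rot: [-3.141, 0.0, 1.575]
contact_force: [0.3, -0.6, 0.7]
gripper_width: 0.0797
gripper_force: 0.0
```

Call:
send_rows(
  targets=[0,0,0.002,0,0,0,0.7,0,0,0,0,0,0,0.5,0,0,0,0,0,0,0.5,0,0,0,0,0,0,0.5,0,0,0,0,0,0,0.5],
)

```text
t: 19.73
tcp_pos: [0.4392, -0.1013, 0.0084]
tcp_rot: [3.141, -0.0, 1.575]
contact_force: [-0.4, 1.5, 6.6]
gripper_width: 0.0557
gripper_force: 15.0
```

Call:
send_rows(
  targets=[0,0,0,0,0,0,0.5,0,0,-0.01,0,0,0,0.5,0,0,-0.03,0,0,0,0.5,0,0,-0.03,0,0,0,0.5,0.02,0.017,0,0,0,0,0.5],
)

```text
t: 20.35
tcp_pos: [0.4566, -0.0821, 0.0805]
tcp_rot: [3.138, -0.0, 1.572]
contact_force: [0.3, 1.0, -1.4]
gripper_width: 0.0558
gripper_force: 15.0
```

Call:
send_rows(
  targets=[0.04,0.034,0,0,0,0,0.5,0.045,0.038,0,0,0,0,0.5,0.045,0.038,0,0,0,0,0.5,0.036,0.031,0,0,0,0,0.5,0.02,0.017,0,0,0,0,0.5],
)

```text
t: 20.98
tcp_pos: [0.6141, 0.1077, 0.0785]
tcp_rot: [3.141, 0.0, 1.577]
contact_force: [-1.4, 0.2, 0.2]
gripper_width: 0.0555
gripper_force: 15.0
```

Call:
send_rows(
  targets=[0,0,0,0,0,0,0.5,0,0,0,0,0,0,0.5],
)

```text
t: 21.22
tcp_pos: [0.6126, 0.1045, 0.0784]
tcp_rot: [-3.141, 0.001, 1.574]
contact_force: [-0.0, -0.3, -0.2]
gripper_width: 0.0558
gripper_force: 15.0
```

```bash
python3 - <<'E'
from h import *
o=get_obs();print(o["tcp_pos"],o["tcp_rot"],o["gripper_width"]);m=camera_model("wrist");I=camera("wrist")[:,:,::-1].copy()
for t in np.arange(0,6.3,.2):
  cv2.circle(I,tuple(int(q) for q in proj(m,np.array([.613+.036*np.cos(t),.1057+.036*np.sin(t),.006]))),1,(0,255,0),-1)
  cv2.circle(I,tuple(int(q) for q in proj(m,o["tcp_pos"]+np.array([.028*np.cos(t),.028*np.sin(t),.0176]))),1,(255,0,0),-1)
cv2.imwrite("pics/w6.png",I)
E
```

```text
[0.61262436 0.1044575  0.07838236] [-3.14132905e+00  6.73437580e-04  1.57405201e+00] 0.055776110054981884
```

View pics/w6.png

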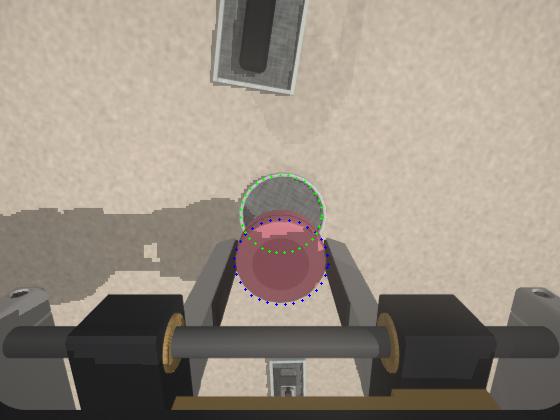

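The dish (green ring) and the case top (blue ring) match their predicted outlines. Lowering.

Call:
send_rows(
  targets=[0.001,0,0.02,0,0,0,0.5,0,0,0.025,0,0,0,0.5,0,0,0.012,0,0,0,0.5,0,0,0.004,0,0,0,0.5,0,0,0.002,0,0,0,0.5],
)

```text
t: 21.9
tcp_pos: [0.6134, 0.1062, 0.0153]
tcp_rot: [3.141, 0.0, 1.575]
contact_force: [-0.7, 0.2, -0.2]
gripper_width: 0.0557
gripper_force: 15.0
```

Call:
send_rows(
  targets=[0,0,0.001,0,0,0,0.5,0,0,0,0,0,0,0.5,0,0,0,0,0,0,0.5],
)

```text
t: 22.28
tcp_pos: [0.6132, 0.1064, 0.0143]
tcp_rot: [3.141, -0.0, 1.575]
contact_force: [-0.0, 0.4, 0.3]
gripper_width: 0.0558
gripper_force: 15.0
```

Call:
send_rows(
  targets=[0,0,0.0015,0,0,0,0.5,0,0,0.001,0,0,0,0.5,0,0,0,0,0,0,0.5],
)

```text
t: 22.65
tcp_pos: [0.6131, 0.1063, 0.0116]
tcp_rot: [3.142, 0.0, 1.575]
contact_force: [-1.1, 0.5, -1.2]
gripper_width: 0.0556
gripper_force: 15.0
```

Call:
send_rows(
  targets=[0,0,0.0005,0,0,0,0.5,0,0,0,0,0,0,0.5],
)

```text
t: 22.9
tcp_pos: [0.6131, 0.1063, 0.0115]
tcp_rot: [3.142, -0.0, 1.575]
contact_force: [-3.6, -0.1, 8.9]
gripper_width: 0.0558
gripper_force: 15.0
```

Call:
send_rows(
  targets=[0,0,0,0,0,0,0.66,0,0,0,0,0,0,0.74,0,0,0,0,0,0,0.74,0,0,-0.02,0,0,0,0.74,0,0,-0.05,0,0,0,0.74],
)

```text
t: 23.52
tcp_pos: [0.6121, 0.106, 0.0814]
tcp_rot: [-3.139, 0.001, 1.575]
contact_force: [-0.4, 0.5, 0.1]
gripper_width: 0.0694
gripper_force: 0.0
```

Call:
send_rows(
  targets=[0.03,-0.021,-0.02,0,0,0,0.7,0.045,-0.031,0,0,0,0,0.7,0.045,-0.031,0,0,0,0,0.7,0.045,-0.031,0,0,0,0,0.7,0.03,-0.021,0,0,0,0,0.7],
)

```text
t: 24.15
tcp_pos: [0.476, 0.3031, 0.1024]
tcp_rot: [3.141, -0.001, 1.577]
contact_force: [-0.1, -0.4, 0.2]
gripper_width: 0.0657
gripper_force: 0.0
```

Call:
send_rows(
  targets=[0,0,0,0,0,0,0.7,0,0,0,0,0,0,0.7],
)

```text
t: 24.4
tcp_pos: [0.478, 0.3003, 0.102]
tcp_rot: [3.141, -0.0, 1.574]
contact_force: [0.3, -0.1, -0.1]
gripper_width: 0.0656
gripper_force: 0.0
```

```bash
python3 - <<'E'
from h import *
o=get_obs();print(o["tcp_pos"],o["tcp_rot"],o["gripper_width"]);m=camera_model("wrist");I=camera("wrist")[:,:,::-1].copy()
print(find_in("wrist","balm_tin"),find_in("wrist","tie_case"))
for t in np.arange(0,6.3,.2):
  cv2.circle(I,tuple(int(q) for q in proj(m,np.array([.477+.018*np.cos(t),.3003+.018*np.sin(t),.02]))),1,(0,255,0),-1)
J=camera("top")[:,:,::-1][170:250,200:290];J=cv2.resize(J,(225,200))
I[:200,:225]=J
cv2.imwrite("pics/w7.png",I)
E
```

```text
[0.47801097 0.30027532 0.10199894] [ 3.14059982e+00 -3.34418217e-04  1.57422007e+00] 0.06556619129829062
[{'pixel': [282.1, 212.2], 'p': 0.92}, {'pixel': [341.0, 13.6], 'p': 0.17}] []
```

View pics/w7.png

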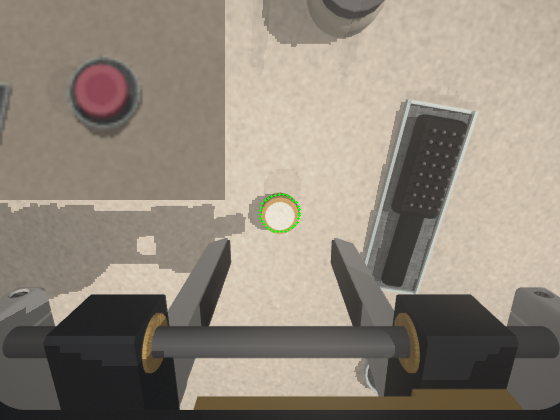

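The case sits in its dish (inset), the brush is in its tray, and the tin matches the ring at (280,214). Grasping the tin.

Call:
send_rows(
  targets=[0,-0.001,0.025,0,0,0,0.7,0,0,0.035,0,0,0,0.7,0,0,0.022,0,0,0,0.7,0,0,0.009,0,0,0,0.7,0,0,0,0,0,0,0.7],
)

```text
t: 25.22
tcp_pos: [0.4766, 0.3004, 0.0101]
tcp_rot: [-3.141, 0.0, 1.574]
contact_force: [0.2, 0.0, 0.3]
gripper_width: 0.0655
gripper_force: 0.0
```

Call:
send_rows(
  targets=[0,0,0.003,0,0,0,0.6,0,0,0,0,0,0,0.4,0,0,0,0,0,0,0.25,0,0,0,0,0,0,0.25,0,0,0,0,0,0,0.25],
)

```text
t: 25.85
tcp_pos: [0.4765, 0.3009, 0.0073]
tcp_rot: [3.141, -0.0, 1.575]
contact_force: [-1.5, -0.5, 6.3]
gripper_width: 0.0354
gripper_force: 15.0
```

Call:
send_rows(
  targets=[0,0,0,0,0,0,0.25,0,0,0,0,0,0,0.25],
)

```text
t: 26.1
tcp_pos: [0.4765, 0.301, 0.0074]
tcp_rot: [3.141, -0.0, 1.575]
contact_force: [-1.3, -0.4, 5.8]
gripper_width: 0.0355
gripper_force: 15.0
```

Call:
send_rows(
  targets=[0,0,-0.01,0,0,0,0.25,0,0,-0.04,0,0,0,0.25,0,0,-0.04,0,0,0,0.25,-0.03,0.007,0,0,0,0,0.25,-0.055,0.012,0,0,0,0,0.25],
)

```text
t: 26.72
tcp_pos: [0.4957, 0.2167, 0.0979]
tcp_rot: [3.141, -0.001, 1.578]
contact_force: [0.9, -0.4, -0.3]
gripper_width: 0.0355
gripper_force: 15.0
```

Call:
send_rows(
  targets=[-0.055,0.012,0,0,0,0,0.25,-0.055,0.012,0,0,0,0,0.25,-0.055,0.012,0,0,0,0,0.25,-0.055,0.012,0,0,0,0,0.25,-0.055,0.012,0,0,0,0,0.25],
)

```text
t: 27.35
tcp_pos: [0.557, -0.0606, 0.0978]
tcp_rot: [3.141, -0.0, 1.575]
contact_force: [1.2, 0.1, -0.0]
gripper_width: 0.0349
gripper_force: 15.0
```

Call:
send_rows(
  targets=[-0.055,0.012,0,0,0,0,0.25,-0.055,0.012,0,0,0,0,0.25,-0.055,0.012,0,0,0,0,0.25,-0.045,0.009,0,0,0,0,0.25,-0.022,0.004,0,0,0,0,0.25],
)

```text
t: 27.98
tcp_pos: [0.6062, -0.2938, 0.0976]
tcp_rot: [-3.141, 0.001, 1.572]
contact_force: [0.2, 0.4, -0.7]
gripper_width: 0.0352
gripper_force: 15.0
```

Call:
send_rows(
  targets=[0,0,0,0,0,0,0.25,0,0,0,0,0,0,0.25],
)

```text
t: 28.22
tcp_pos: [0.6068, -0.2897, 0.0972]
tcp_rot: [-3.142, -0.0, 1.575]
contact_force: [0.3, -0.2, -1.0]
gripper_width: 0.0355
gripper_force: 15.0
```

```bash
python3 - <<'E'
from h import *
o=get_obs();print(o["tcp_pos"],o["tcp_rot"],o["gripper_width"]);m=camera_model("wrist");I=camera("wrist")[:,:,::-1].copy()
for t in np.arange(0,6.3,.2):
  cv2.circle(I,tuple(int(q) for q in proj(m,np.array([.6077+.026*np.cos(t),-.2903+.026*np.sin(t),.006]))),1,(0,255,0),-1)
  cv2.circle(I,tuple(int(q) for q in proj(m,o["tcp_pos"]+np.array([.018*np.cos(t),.018*np.sin(t),.0126]))),1,(255,0,0),-1)
cv2.imwrite("pics/w8.png",I)
E
```

```text
[ 0.60675523 -0.28965406  0.09724082] [-3.14152950e+00 -4.51347163e-04  1.57546582e+00] 0.03554820496878246
```

View pics/w8.png

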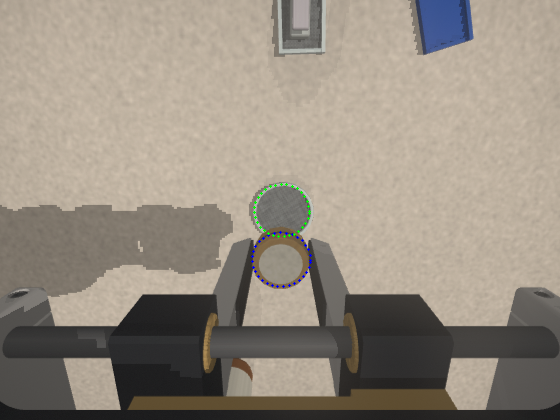

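The dish and tin outlines match and are aligned. Lowering.

Call:
send_rows(
  targets=[0,0.001,0.025,0,0,0,0.25,0,0,0.035,0,0,0,0.25,0,0,0.016,0,0,0,0.25,0,0,0.005,0,0,0,0.25,0,0,0.002,0,0,0,0.25],
)

```text
t: 28.9
tcp_pos: [0.6082, -0.2907, 0.0149]
tcp_rot: [3.141, 0.0, 1.575]
contact_force: [0.3, -0.3, -1.0]
gripper_width: 0.0357
gripper_force: 15.0
```

Call:
send_rows(
  targets=[0,0,0.001,0,0,0,0.25,0,0,0,0,0,0,0.25,0,0,0,0,0,0,0.25],
)

```text
t: 29.28
tcp_pos: [0.6079, -0.2908, 0.0135]
tcp_rot: [3.141, 0.0, 1.575]
contact_force: [-0.3, 0.1, -1.2]
gripper_width: 0.0352
gripper_force: 15.0
```

Call:
send_rows(
  targets=[0,0,0.0015,0,0,0,0.25,0,0,0.0008,0,0,0,0.25,0,0,0,0,0,0,0.25],
)

```text
t: 29.65
tcp_pos: [0.6076, -0.2907, 0.0107]
tcp_rot: [-3.141, 0.0, 1.575]
contact_force: [-0.4, -0.7, 0.5]
gripper_width: 0.0355
gripper_force: 15.0
```

Call:
send_rows(
  targets=[0,0,0.0006,0,0,0,0.25,0,0,0,0,0,0,0.25],
)

```text
t: 29.9
tcp_pos: [0.6078, -0.2907, 0.0104]
tcp_rot: [3.141, 0.0, 1.575]
contact_force: [-1.6, 0.5, 3.7]
gripper_width: 0.0356
gripper_force: 15.0
```

Call:
send_rows(
  targets=[0,0,0,0,0,0,0.45,0,0,0,0,0,0,0.55,0,0,0,0,0,0,0.55,0,0,-0.02,0,0,0,0.55,0,0,-0.05,0,0,0,0.55],
)

```text
t: 30.52
tcp_pos: [0.6067, -0.2903, 0.0805]
tcp_rot: [-3.139, -0.001, 1.575]
contact_force: [0.1, 0.5, 1.1]
gripper_width: 0.0517
gripper_force: 0.0
```

Call:
send_rows(
  targets=[0,0,-0.06,0,0,0,0.55,0,-0.04,-0.02,0,0,0,0.55,0,-0.06,0,0,0,0,0.55,0,-0.06,0,0,0,0,0.55,0,0,0,0,0,0,0.55],
)

```text
t: 31.15
tcp_pos: [0.4442, -0.2918, 0.1617]
tcp_rot: [3.14, -0.002, 1.571]
contact_force: [1.2, 0.2, 0.7]
gripper_width: 0.0516
gripper_force: 0.0
```

Call:
send_rows(
  targets=[0,0,0,0,0,0,0.55,0,0,0,0,0,0,0.55],
)

```text
t: 31.4
tcp_pos: [0.4488, -0.2913, 0.1606]
tcp_rot: [3.141, 0.001, 1.576]
contact_force: [0.0, -0.4, -0.7]
gripper_width: 0.0514
gripper_force: 0.0
```

```bash
python3 - <<'E'
from h import *
J=camera("top")[:,:,::-1]
cv2.imwrite("pics/t9.png",cv2.resize(J[120:320,70:500],(800,372),interpolation=cv2.INTER_CUBIC))
E
```

```text
(no output)
```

View pics/t9.png

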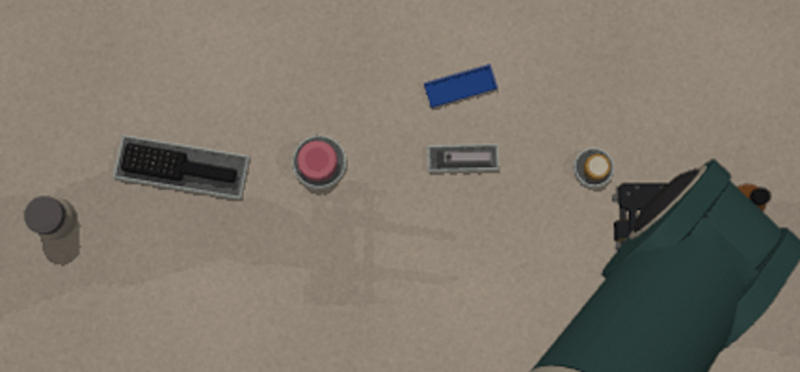

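All four things lie in their trays or dishes (brush 180,162; case 318,160; clipper 465,157; tin 596,166), and the jar and bottle haven't moved.

```bash
python3 -c "
from cell import *
print(sign_off())"
```

```text
the job is handed in; nothing more can be done
None
```

The job is handed in: the brush, clipper, tie case and tin each lie in their own tray or dish, and the jar and bottle stand where they were; it took about 32 s of the 93 s, and the verdict was not shown.

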